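# Roll the bar blank onto the pick-up line and call the loader

### The job

Push the top of the aluminium bar (silver, blue stripe) sideways with the fingertips, in one stroke or several, so that it rolls along the grey plate until it rests centred on and along the yellow line; it may not be lifted or simply dragged there. When it lies still on the line and nothing touches it any more, press the green push button fully down and release it, to call the lathe's loader. Leave the brass bar and everything else on the bench where it is.

Things in the scene. Friction and masses are not known exactly. Their poses are not given: they have to be found in the camera images.
- plate: Flat grey staging plate fixed on the bench, 160 x 320 mm, 12 mm thick; origin at the centre of its underside. x runs along the yellow line (the short way), y along the long way, in which bars roll, z up.
- line_mid (a point): Middle of the yellow line, on the plate's top face (12 mm above the bench). The line is 6 mm wide and 160 mm long, along the plate's x, across the whole plate at half of its length. Axes as the plate's.
- alu_bar: Silver aluminium bar, a loose plain cylinder 40 mm in diameter, 110 mm long, 0.4 kg, lying on the plate about parallel to the line, 70 to 100 mm to either side of it. Origin at its centre, on the axis; x along its axis; z points to the thin blue stripe along it (on top at the start) and turns as it rolls. Pressed lightly from above it rolls without slip, half as far as the fingers move; it stops when let go after a slow push.
- brass_bar: Brass bar of the same shape and size (40 mm diameter, 110 mm long, 0.9 kg), no stripe, lying on the plate on the other side of the line; stays where it is. Origin at its centre, x along its axis.
- call_button_top (a point): Centre of the top face of the stubby green push button (32 mm diameter), 78 mm above the bench, on a fixed steel box 90 x 90 x 60 mm. Pressed straight down; the face sinks 6 mm.
- call_button (a joint): Travel of the green button in m: 0 up, 0.006 fully down (about 5 N). Springs back when released.
- chuck_key: Steel T-shaped chuck key with a red cross grip 120 mm long, lying on the bench, 134 mm long, 18 mm high; bystander. Origin under the middle of the red grip, x along the shank.
- collet1: Aluminium collet, 40 mm in diameter, 47 mm high, standing on the bench; bystander. Origin at the centre of its underside.
- collet2: A second aluminium collet like the first; bystander. Origin at the centre of its underside.
- live_center: Brass live center standing point up in a dark wooden block 80 x 80 mm, 107 mm high in all; bystander. Origin at the centre of its underside.
- tool_post: Chipped grey cast-iron tool post, 96 x 80 mm, 105 mm high with its lever; bystander. Origin at the centre of its underside.
Not all that is in view belongs to the job. What is shaped like the part that bears call_button_top but pink is not meant.

How it is judged:
By the outcome, as a careful person would: the job done as asked, in the order asked, and still so for the second after the job is handed in, with the robot touching nothing.
It also fails if it takes over 64 s, if anything falls off the work surface, if the arm or the gripper's body presses on something with over 40 N, if the wrist force passes 120 N, or if a joint passes its speed limit or range.

### The arm

A 7-joint arm with a two-finger parallel gripper is mounted at the origin on the work surface. World frame = base frame: x ahead of the robot, y to its left, z up, the work surface at z = 0. Lengths are in m, angles in rad, forces in N, time in s.
With the tool pointing down it reaches from about 0.425 to 0.925 m from the base axis. Payload 6.8 kg.
Tool frame: the origin (TCP) lies at the very end of the fingers, on their centre line; the grasp point (between the pads) lies 19 mm behind it; z points along the fingers, y is the direction in which the jaws open and shut (so a half turn about z gives the same grasp; the last joint's range is limited). The gripper opens to 85 mm and grips with 20 to 120 N. Pads are 22 mm wide; open, the fingers measure 114 mm over their backs; the gripper's body (76 mm by 85 mm) begins 54 mm behind the grasp point. The pads swing forward as they close: fully open they stand 13 mm farther back than shut.
Start: joints at [1.103, 0.477, 0.022, 1.555, -0.011, 1.109, -0.083], TCP at [0.238, -0.632, 0.231] pointing down, gripper open.
Joint ranges: [-2.96, 2.96], [-0.34, 2.1], [-1.41, 1.46], [0.24, 2.44], [-1.37, 4.51], [0.17, 1.92], [-2.96, 2.96]. Speed limits (rad/s): [2.39, 2.39, 3.14, 3.14, 3.14, 3.14, 3.14].

### API

Orientations are given as a unit quaternion [w, x, y, z].
In Python, from station import bot gives the robot as it stands.
- The arm moves only by the tool move_arm, never from a script. Its argument "commands" is text: rows parted by semicolons, each of 7 numbers parted by spaces: the opening, from 0 (shut) to 1 (fully open), then the shift along the tool's x, y, z in cm, then the turn, a rotation vector about the tool's x, y, z in degrees. In form: gripper tx ty tz rx ry rz; .... A call has 1 to 12 rows; each row shifts and turns the commanded pose from where the row before left it, along the tool's axes as they then stand; what a row does not reach is not made up. A row lasts 1/12 s, in which the tool goes at most 41.7 mm and 7.16 degrees, less where a joint would pass 70% of its speed; a pose out of reach is approached as far as the arm can. A call with a gripper value outside its range is refused whole. The fingers move at their own pace and stop on an object; "force" is the grip in N (left out, the last holds). Time passes only in rows, so rows that do not move let the fingers close. It gives the time, the measured TCP pose, the force and the opening at its end, in the units of the state.
- bot.get_obs(): the state, without advancing time (a new reading comes with each control period).
- bot.read_camera(name): name is "side" or "top"; returns a dict with "img" (480x640x3 uint8, red, green, blue), "K" (3x3 intrinsics, pixels), "rvec" (rotation vector, rad) and "tvec" (3), from world to camera coordinates, as OpenCV has them. Camera axes: x right, y down, z forward; pixel columns grow to the right and rows downward; lengths in m; the calibration is good to about 2 mm. A picture is of the moment at which its call begins. There is no depth.
- bot.hand_in(): hands the job in, once; it reports no verdict.
The state is a dict: "t": time; "q": joint angles; "joint_vel": joint speeds; "joint_torque": joint torques, N m; "eef_pos": TCP position; "tool_rot": TCP orientation; "contact_force": force on the tool from outside, world axes, zero at the start; "torque": the same for the moment, N m; "gripper_width": opening from 0.0 (shut) to 1.0 (fully open).
Only numpy, scipy, OpenCV 4.12 (cv2) and the standard library are available. Lean on these libraries where they do the work, as an engineer would, in place of code of your own. Each camera call takes 0.05 s, during which the arm holds its last target. There are 200 camera calls.

## Working session

There is one attempt and no reset: what is moved stays moved. The work goes in short steps, Python scripts to look and compute and a tool call to move; the robot and the scene stay as the last step left them, time stands still between calls to the robot, and variables do not carry over. Pictures are saved under pics/ and viewed, about 8 in all and at most 12, crops included, and the job is handed in when it is done.

Besides the shell and the picture viewer there is one more tool, called after "Call:" in YAML: its name, and indented under it one key for each argument. move_arm: Moves the arm, as the interface text tells. Its arguments: {"type":"object","properties":{"commands":{"type":"string"},"force":{"type":"number"}},"required":["commands"]}

```bash
mkdir -p pics; cat > h.py <<'E'
from station import bot
import cv2, numpy as np
from scipy.spatial.transform import Rotation as R
def shot(n,f):
    c=bot.read_camera(n); cv2.imwrite(f,c["img"][:,:,::-1]); return c
def w(c,u,v,z):
    "pixel -> world at height z"
    p=cv2.undistortPoints(np.array([[[u,v]]],float),c["K"],None).ravel()
    M=cv2.Rodrigues(np.array(c["rvec"],float))[0]; o=-M.T@np.ravel(c["tvec"]); d=M.T@np.array([*p,1])
    return o+d*(z-o[2])/d[2]
def px(c,p):
    return cv2.projectPoints(np.array([p],float),np.array(c["rvec"],float),np.array(c["tvec"],float),c["K"],None)[0].ravel()
E
python3 - <<'E'
from h import *
shot("top","pics/t0.png");shot("side","pics/s0.png")
o=bot.get_obs();print(o)
E
```

```text
{'t': 0.1, 'q': array([ 1.10292104,  0.47768181,  0.02235354,  1.55635459, -0.01152072,
        1.10926901, -0.08307404]), 'joint_vel': array([ 3.14584257e-06, -2.04242439e-03,  1.07136579e-03, -2.83128690e-03,
        1.24748874e-03,  7.77428503e-04, -3.82791172e-04]), 'joint_torque': array([ 4.96762310e-03, -5.97759390e+01,  1.61441412e+00, -2.81954098e+01,
        1.28852378e-02,  5.06944794e-03,  2.00689470e-05]), 'eef_pos': array([ 0.23744825, -0.63129683,  0.23044617]), 'tool_rot': array([-7.69043773e-04,  9.83861073e-01,  1.78932280e-01, -1.90763884e-04]), 'contact_force': array([-0.06239573, -0.27059146, -0.52086238]), 'torque': array([-0.01428918, -0.03596173,  0.02102146]), 'gripper_width': 1.0002570907236692}
```

View pics/t0.png

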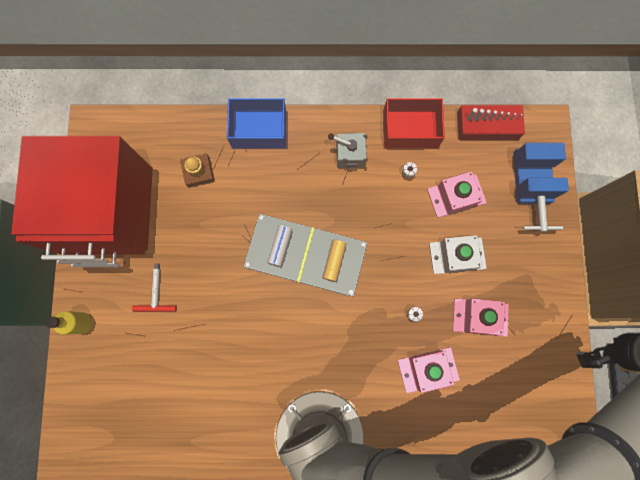

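View pics/s0.png

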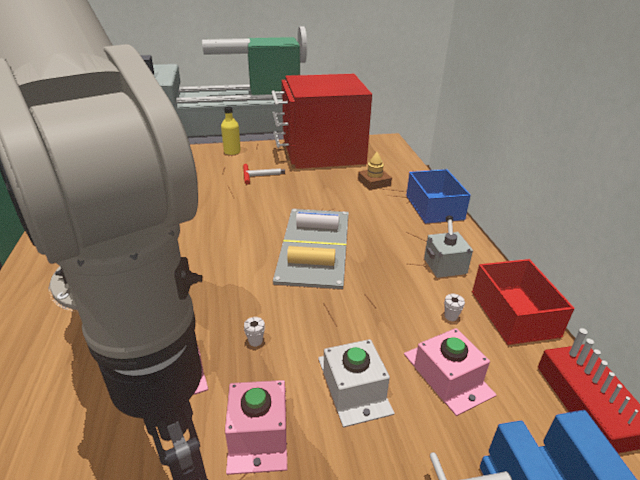

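The top view shows the silver bar with a blue stripe at (280,246), the yellow line from (312,229) to (300,282) and the brass bar at (335,260). What could be mistaken:
- **Buttons:** the one on the grey box at (465,252) is the target. Those on pink boxes at (464,189), (489,317) and (434,372) are decoys.
- **Bars:** silver with stripe at (280,246) is the target. Brass at (335,260) is not.

I'll check both choices in one close crop.

```bash
python3 - <<'E'
from h import *
i=cv2.imread("pics/t0.png")
a=cv2.resize(i[205:305,240:370],None,fx=6,fy=6,interpolation=cv2.INTER_CUBIC)[:, :780]
b=cv2.resize(i[225:280,425:495],None,fx=5,fy=5,interpolation=cv2.INTER_CUBIC)
# bar crop 480 wide scale 4, button 350
a=cv2.resize(i[205:305,240:370],None,fx=6,fy=6,interpolation=cv2.INTER_CUBIC)
cv2.imwrite("pics/c0.png",a); 
b=cv2.resize(i[232:272,445:485],None,fx=4,fy=4,interpolation=cv2.INTER_CUBIC)
a[-160:,:160]=b  # button inset bottom-left
cv2.imwrite("pics/c0.png",a)
E
```

```text
(no output)
```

View pics/c0.png

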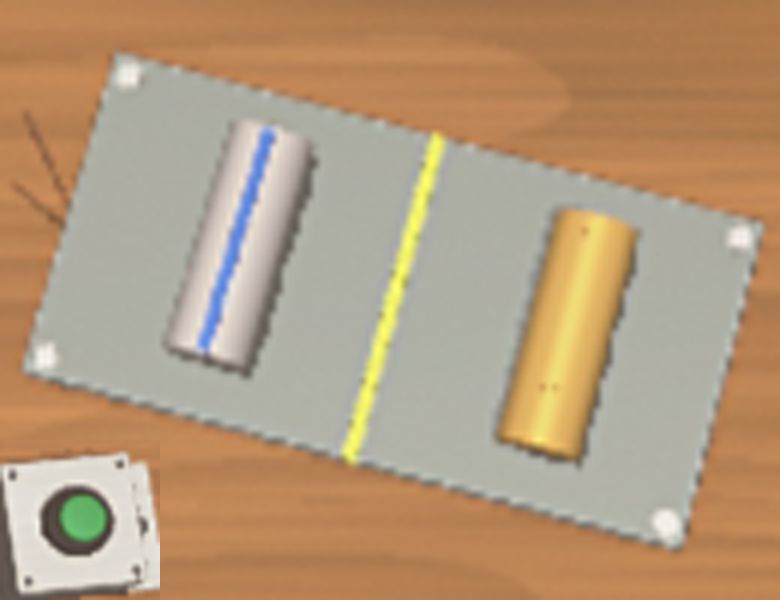

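The crop confirms both choices. The striped silver bar has its stripe from (268,130) to (204,347) in crop pixels, and the line runs from (438,135) to (350,463). The green button on the grey box sits at about (466,251.7) in the full image.

```bash
python3 - <<'E'
from h import *
c=bot.read_camera("top")
f=lambda u,v:((u+.5)/6-.5+240,(v+.5)/6-.5+205)
C=[w(c,*f(*p),.012) for p in [(118,53),(763,222),(684,548),(24,370)]]
print("corners",np.round(C,4),[np.linalg.norm(C[i]-C[(i+1)%4]) for i in range(4)],"ctr",np.mean(C,0))
L=[w(c,*f(*p),.012) for p in [(350,463),(438,135)]]
S=[w(c,*f(*p),.052) for p in [(204,347),(268,130)]]
for n,s in(("line",L),("stripe",S)):
    d=s[1]-s[0];print(n,np.round(s,4),"mid",np.mean(s,0),"len",np.linalg.norm(d),"yaw",np.degrees(np.arctan2(d[1],d[0])))
d=(L[1]-L[0]);d/=np.linalg.norm(d);e=np.mean(S,0)-np.mean(L,0);print("along,across",e@d,np.cross(d,e)[2])
print("button",w(c,(84.5)/4-.5+445,79.5/4-.5+232,.078))
o=bot.get_obs();q=o["tool_rot"];print(R.from_quat(q[[1,2,3,0]]).as_matrix().round(3))
E
```

```text
corners [[ 0.6087  0.1728  0.012 ]
 [ 0.5268 -0.1337  0.012 ]
 [ 0.3732 -0.0946  0.012 ]
 [ 0.4563  0.2137  0.012 ]] [np.float64(0.3171819842848766), np.float64(0.15853195802205056), np.float64(0.3192639356103051), np.float64(0.15773868468868785)] ctr [0.49124532 0.03955376 0.012     ]
line [[0.4127 0.0607 0.012 ]
 [0.5688 0.02   0.012 ]] mid [0.49071848 0.04033516 0.012     ] len 0.16128122973712886 yaw -14.594259628660279
stripe [[0.4618 0.1258 0.052 ]
 [0.5627 0.0979 0.052 ]] mid [0.51224169 0.11183238 0.052     ] len 0.10471400823804683 yaw -15.47007784696546
along,across 0.0028134249021504417 0.07461357201491711
button [ 0.48831657 -0.39273013  0.078     ]
[[ 0.936  0.352 -0.001]
 [ 0.352 -0.936  0.001]
 [-0.    -0.001 -1.   ]]
```

Call:
move_arm:
  commands: "0.5 0 0 0 0 0 -6.85;0.5 0 0 0 0 0 -6.85;0.5 0 0 0 0 0 -6.85;0.5 0 0 0 0 0 -6.85;0.5 0 0 0 0 0 -6.85;0.5 0 0 0 0 0 -6.85;0.5 0 0 0 0 0 -6.85;0.5 0 0 0 0 0 -6.85;0.5 3 2 0 0 0 0;0.5 3 2 0 0 0 0;0.5 3 2 0 0 0 0;0.5 3 2 0 0 0 0"

```text
t: 1.15
eef_pos: [0.346, -0.5346, 0.231]
tool_rot: [-0.0, 0.791, 0.611, 0.0]
contact_force: [-0.7, -0.9, -0.2]
gripper_width: 0.5
```

Call:
move_arm:
  commands: "0.5 3.9 0 0 0 0 0;0.5 3.9 0 0 0 0 0;0.5 3.9 0 0 0 0 0;0.5 3.9 0 0 0 0 0;0.5 3.9 0 0 0 0 0;0.5 3.9 0 0 0 0 0;0.5 3.9 0 0 0 0 0;0.5 3.9 0 0 0 0 0;0.5 3.9 0 0 0 0 0;0.5 3.9 0 0 0 0 0;0.5 3.9 0 0 0 0 0;0.5 3.9 0 0 0 0 0"

```text
t: 2.15
eef_pos: [0.4631, -0.0811, 0.2314]
tool_rot: [0.0, 0.791, 0.612, -0.0]
contact_force: [0.7, 0.4, -0.3]
gripper_width: 0.503
```

Call:
move_arm:
  commands: "0.5 3.9 0 0 0 0 0;0.5 3.9 0 0 0 0 0;0.5 3.9 0 2 0 0 0;0.5 3.9 0 3 0 0 0;0.5 3.9 0 4 0 0 0;0.5 0 0 3 0 0 0;0.5 0 0 2 0 0 0;0.5 0 0 1 0 0 0;0.5 0 0 0 0 0 0;0.5 0 0 0 0 0 0"

```text
t: 2.98
eef_pos: [0.5079, 0.0884, 0.0973]
tool_rot: [-0.0, 0.791, 0.611, -0.0]
contact_force: [-0.1, 0.3, 0.7]
gripper_width: 0.498
```

```bash
cat >> h.py <<'E'
n=np.array([.252,.968,0]);d=np.array([.968,-.252,0])
def st():
    o=bot.get_obs();p=o["eef_pos"];print("t",o["t"],"n,d,z cm",np.round([p@n*100,p@d*100,p[2]*100],2),"F",np.round(o["contact_force"],1))
E
python3 - <<'E'
from h import *
c=shot("side","pics/s1.png");st()
i=c["img"][180:300,250:370,::-1];cv2.imwrite("pics/s1.png",cv2.resize(i,None,fx=5,fy=5,interpolation=2))
E
```

```text
t 3.0333 n,d,z cm [21.38 47.01  9.81] F [-0.8  0.1  1.2]
```

View pics/s1.png

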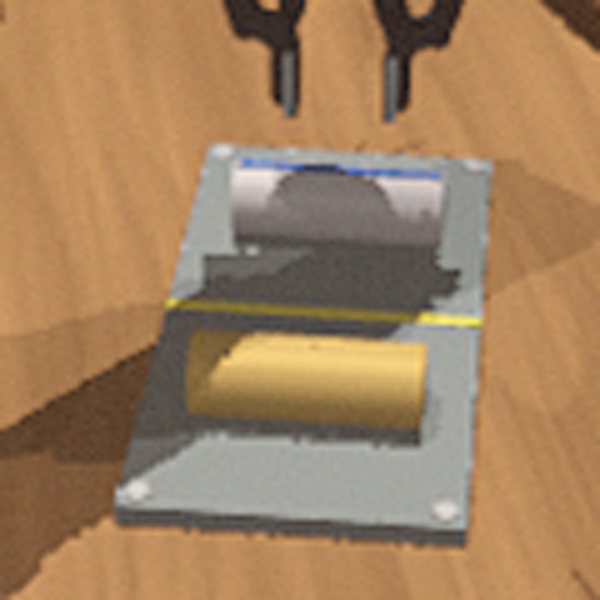

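The crop shows the open fingers well above the striped bar and in line with it. They are still 3 cm short of the start point (n = 21.4 cm against 24.5 cm).

Call:
move_arm:
  commands: "0.5 1.6 0 0 0 0 0;0.5 1.5 0 0 0 0 0;0.5 0 0 2 0 0 0;0.5 0 0 2 0 0 0;0.5 0 0 0.3 0 0 0;0.5 0 0 0 0 0 0;0.5 0 0 0 0 0 0"

```text
t: 3.62
eef_pos: [0.5165, 0.1185, 0.0554]
tool_rot: [0.0, 0.791, 0.611, 0.001]
contact_force: [1.7, -0.1, 0.7]
gripper_width: 0.499
```

```bash
python3 -c "
from h import *
st()"
```

```text
t 3.6167 n,d,z cm [24.48 47.01  5.54] F [ 1.7 -0.1  0.7]
```

Call:
move_arm:
  commands: "0.5 0 0 0.1 0 0 0;0.5 0 0 0.1 0 0 0;0.5 0 0 0.1 0 0 0;0.5 0 0 0.1 0 0 0;0.5 0 0 0.1 0 0 0;0.5 0 0 0 0 0 0"

```text
t: 4.12
eef_pos: [0.5161, 0.1194, 0.0499]
tool_rot: [0.0, 0.791, 0.612, 0.001]
contact_force: [-1.0, 0.2, 7.0]
gripper_width: 0.503
```

Call:
move_arm:
  commands: "0.5 0 0 0.1 0 0 0;0.5 0 0 0.1 0 0 0;0.5 0 0 0 0 0 0;0.5 0 0 0 0 0 0"

```text
t: 4.45
eef_pos: [0.5168, 0.1212, 0.0495]
tool_rot: [0.0, 0.791, 0.612, 0.002]
contact_force: [-3.8, 2.9, 21.5]
gripper_width: 0.495
```

Call:
move_arm:
  commands: "0.5 -0.2 0 -0.1 0 0 0;0.5 -0.3 0 0 0 0 0;0.5 -0.3 0 0 0 0 0;0.5 -0.3 0 0 0 0 0;0.5 -0.3 0 0 0 0 0;0.5 -0.3 0 0 0 0 0;0.5 -0.3 0 0 0 0 0"

```text
t: 5.03
eef_pos: [0.511, 0.101, 0.0499]
tool_rot: [-0.0, 0.791, 0.612, 0.001]
contact_force: [-5.6, 0.9, 18.4]
gripper_width: 0.501
```

```bash
python3 - <<'E'
from h import *
st()
c=bot.read_camera("side")
i=c["img"][180:300,250:370,::-1];cv2.imwrite("pics/s2.png",cv2.resize(i,None,fx=5,fy=5,interpolation=2))
E
```

```text
t 5.0333 n,d,z cm [22.65 46.92  4.99] F [-5.6  0.9 18.4]
```

View pics/s2.png

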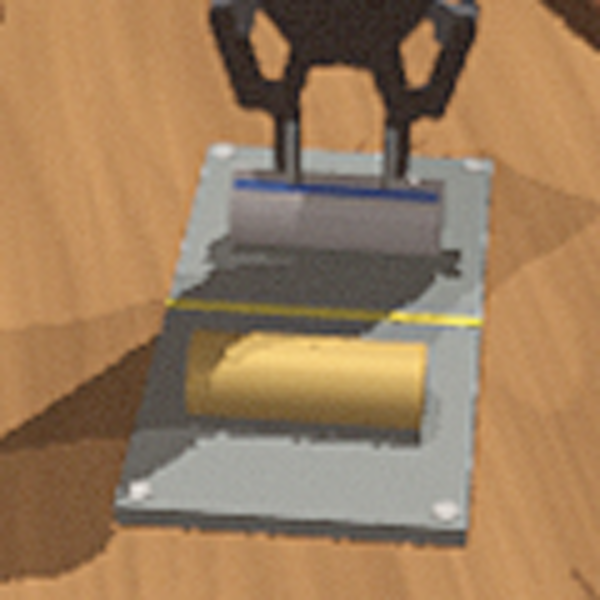

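The stripe has moved towards the line at crop (335,190), and both fingers sit on top. The bar is rolling squarely, so I'll go on in strokes.

Call:
move_arm:
  commands: "0.5 -0.3 0 0 0 0 0;0.5 -0.3 0 0 0 0 0;0.5 -0.3 0 0 0 0 0;0.5 -0.3 0 0 0 0 0;0.5 -0.3 0 0 0 0 0;0.5 0 0 0 0 0 0;0.5 0 0 -0.5 0 0 0;0.5 0 0 -0.5 0 0 0;0.5 0.9 0 0 0 0 0;0.5 0.8 0 0 0 0 0;0.5 0 0 0 0 0 0"

```text
t: 6.0
eef_pos: [0.5117, 0.1039, 0.0582]
tool_rot: [-0.0, 0.79, 0.613, 0.001]
contact_force: [0.0, 1.1, 0.1]
gripper_width: 0.5
```

```bash
cat >> h.py <<'E'
L0=np.array([.4907,.0403,.012])
def prof(f=None):
    "rectified side view of plate plane z=.052 offset? -> full side crop"
    c=bot.read_camera("side"); i=c["img"][180:300,250:370,::-1]
    if f: cv2.imwrite(f,cv2.resize(i,None,fx=5,fy=5,interpolation=2))
    h=cv2.cvtColor(np.ascontiguousarray(c["img"]),cv2.COLOR_RGB2HSV)
    m=(h[...,0]>100)&(h[...,0]<130)&(h[...,1]>90); m[:180]=0;m[300:]=0;m[:,:250]=0;m[:,370:]=0
    v,u=np.nonzero(m)
    if len(u)<8: print("no stripe",len(u)); return
    u0,v0=u.mean(),v.mean()
    from scipy.optimize import brentq
    def P(r,t=None): # rolled distance r from start centre
        a=r/.02; ctr=np.array([.512,.112,.032])-n*r
        return ctr-n*.02*np.sin(a)+np.array([0,0,.02*np.cos(a)])
    rs=np.linspace(-.01,.09,401); e=[np.hypot(*(px(c,P(r))-[u0,v0])) for r in rs]
    e=np.array(e); k=[j for j in range(1,400) if e[j]<e[j-1] and e[j]<e[j+1] and e[j]<3]
    print("blue px",len(u),u0,v0,"rolled candidates mm",[(round(rs[j]*1000,1),round(e[j],2)) for j in k])
E
python3 - <<'E'
from h import *
st();prof()
E
```

```text
t 6.0 n,d,z cm [22.95 46.92  5.82] F [0.  1.1 0.1]
blue px 56 316.875 222.28571428571428 rolled candidates mm [(np.float64(17.0), np.float64(0.08))]
```

Call:
move_arm:
  commands: "0.5 0 0 0.5 0 0 0;0.5 0 0 0.4 0 0 0;0.5 0 0 0 0 0 0;0.5 -0.4 0 0 0 0 0;0.5 -0.4 0 0 0 0 0;0.5 -0.4 0 0 0 0 0;0.5 -0.4 0 0 0 0 0;0.5 -0.4 0 0 0 0 0;0.5 -0.4 0 0 0 0 0;0.5 -0.4 0 0 0 0 0;0.5 -0.4 0 0 0 0 0;0.5 0 0 0 0 0 0"

```text
t: 7.05
eef_pos: [0.5024, 0.07, 0.0497]
tool_rot: [0.0, 0.791, 0.611, -0.0]
contact_force: [-6.9, 0.6, 17.5]
gripper_width: 0.503
```

Call:
move_arm:
  commands: "0.5 0 0 -0.5 0 0 0;0.5 0 0 -0.5 0 0 0;0.5 0.9 0 0 0 0 0;0.5 0.8 0 0 0 0 0;0.5 0 0 0 0 0 0"

```text
t: 7.47
eef_pos: [0.5079, 0.0892, 0.0591]
tool_rot: [-0.0, 0.79, 0.612, 0.001]
contact_force: [0.7, 0.7, -0.1]
gripper_width: 0.5
```

```bash
python3 - <<'E'
from h import *
st();prof()
E
```

```text
t 7.4667 n,d,z cm [21.44 46.92  5.91] F [ 0.7  0.7 -0.1]
blue px 40 314.825 231.625 rolled candidates mm [(np.float64(33.5), np.float64(1.3))]
```

Call:
move_arm:
  commands: "0.5 -0.2 0 0.5 0 0 0;0.5 0 0 0.5 0 0 0;0.5 0 0 0 0 0 0;0.5 -0.4 0 0 0 0 0;0.5 -0.4 0 0 0 0 0;0.5 -0.4 0 0 0 0 0;0.5 -0.4 0 0 0 0 0;0.5 -0.4 0 0 0 0 0;0.5 -0.4 0 0 0 0 0;0.5 -0.4 0 0 0 0 0;0.5 -0.4 0 0 0 0 0;0.5 0 0 0 0 0 0"

```text
t: 8.52
eef_pos: [0.4981, 0.0531, 0.0495]
tool_rot: [0.0, 0.791, 0.611, -0.001]
contact_force: [-5.8, -0.3, 17.3]
gripper_width: 0.499
```

Call:
move_arm:
  commands: "0.5 0 0 -0.5 0 0 0;0.5 0 0 -0.5 0 0 0;0.5 0.8 0 0 0 0 0;0.5 0.8 0 0 0 0 0;0.5 0 0 0 0 0 0"

```text
t: 8.93
eef_pos: [0.5034, 0.0717, 0.0591]
tool_rot: [-0.0, 0.791, 0.612, 0.001]
contact_force: [0.3, 0.6, -0.1]
gripper_width: 0.499
```

```bash
python3 - <<'E'
from h import *
st();prof("pics/s3.png")
E
```

```text
t 8.9333 n,d,z cm [19.62 46.92  5.91] F [ 0.3  0.6 -0.1]
no stripe 0
```

View pics/s3.png

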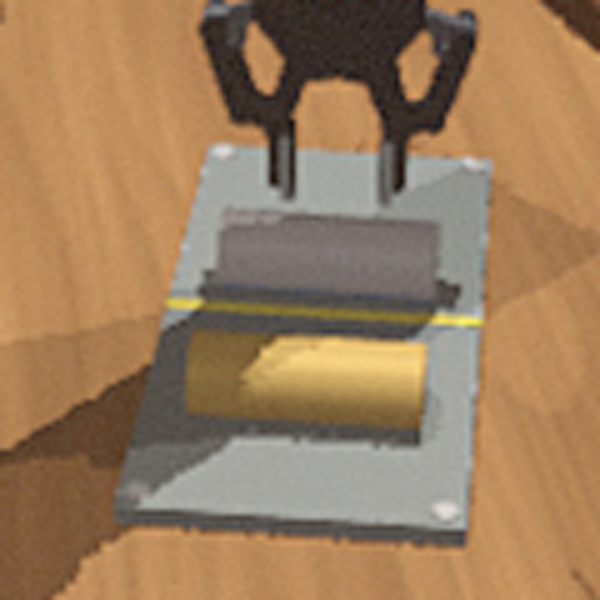

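The bar is now just short of the line, with its bottom edge at crop y≈300 and about 25 mm still to roll. It is still parallel to the line.

Call:
move_arm:
  commands: "0.5 -0.1 0 0.5 0 0 0;0.5 0 0 0.5 0 0 0;0.5 0 0 0 0 0 0;0.5 -0.4 0 0 0 0 0;0.5 -0.4 0 0 0 0 0;0.5 -0.4 0 0 0 0 0;0.5 -0.4 0 0 0 0 0;0.5 -0.4 0 0 0 0 0;0.5 -0.4 0 0 0 0 0;0.5 -0.4 0 0 0 0 0;0.5 0 0 0 0 0 0;0.5 0 0 0 0 0 0"

```text
t: 9.98
eef_pos: [0.4951, 0.0412, 0.0497]
tool_rot: [0.0, 0.791, 0.612, -0.0]
contact_force: [-5.7, -0.0, 19.2]
gripper_width: 0.501
```

Call:
move_arm:
  commands: "0.5 0 0 -1 0 0 0;0.5 0 0 -3 0 0 0;0.5 4 0 -3 0 0 0;0.5 4 0 -3 0 0 0;0.5 4 0 0 0 0 0;0.5 4 0 0 0 0 0;0.5 4 0 0 0 0 0;0.5 0 0 0 0 0 0;0.5 0 0 0 0 0 0"

```text
t: 10.73
eef_pos: [0.5419, 0.2246, 0.1386]
tool_rot: [-0.001, 0.79, 0.613, 0.0]
contact_force: [-1.2, -0.7, -0.2]
gripper_width: 0.501
```

```bash
python3 - <<'E'
from h import *
st();c=shot("top","pics/t1.png");
cv2.imwrite("pics/c1.png",cv2.resize(c["img"][205:305,240:370,::-1],None,fx=6,fy=6,interpolation=2))
E
```

```text
t 10.7333 n,d,z cm [35.4  46.8  13.86] F [-1.2 -0.7 -0.2]
```

View pics/c1.png

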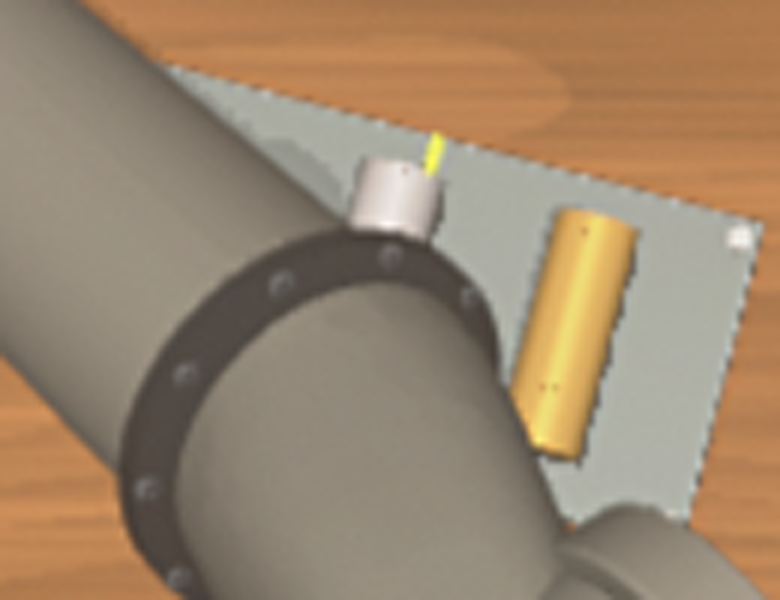

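The arm hides most of the bar in the top view, but the far end shows at crop (364,158)–(442,178), next to the line at (436,150). The side camera should see it whole.

```bash
python3 - <<'E'
from h import *
c=bot.read_camera("top")
f=lambda u,v:((u+.5)/6-.5+240,(v+.5)/6-.5+205)
for p in [(403,168),(390,235)]:
    P=w(c,*f(*p),.032)-L0; print("far end axis: along,across mm",P@d*1000,P@n*1000)
P=w(c,*f(436,150),.012)-L0;print("line check",P@d*1000,P@n*1000)
s=bot.read_camera("side");i=s["img"][205:285,265:365,::-1].copy()
i=cv2.resize(i,None,fx=8,fy=7.5,interpolation=2)[:600,:800]
cv2.imwrite("pics/s4.png",i)
E
```

```text
far end axis: along,across mm 57.33377653487414 10.538972030953873
far end axis: along,across mm 25.096440146715345 8.254256279182469
line check 73.40237632720893 -0.8939527218693775
```

View pics/s4.png

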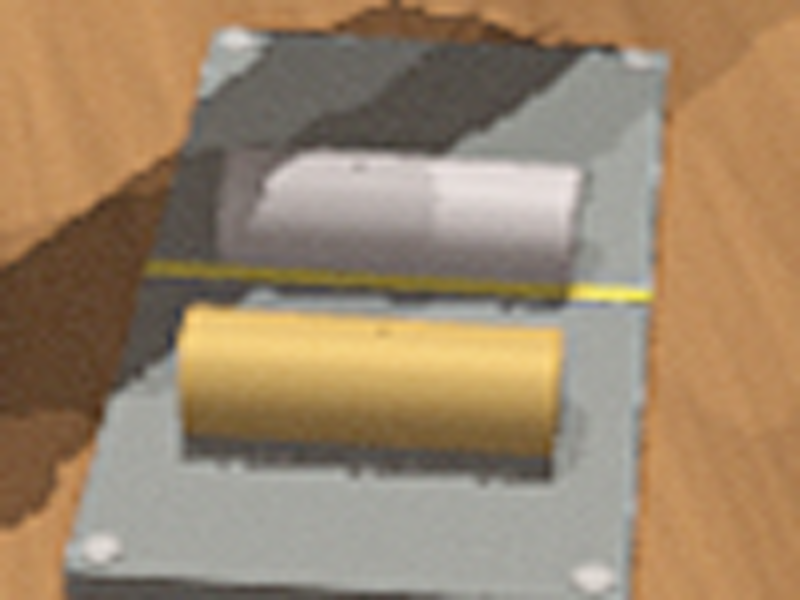

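```bash
python3 - <<'E'
from h import *
s=bot.read_camera("side")
a=np.linspace(0,2*np.pi,181)
for ac in (6,8,10,12):
    r=[]
    for al in (-50,0,50):
        base=L0+d*(al+2.5)/1000+n*ac/1000+[0,0,.02]
        q=np.array([px(s,base+.02*np.cos(t)*n+[0,0,.02*np.sin(t)]) for t in a])
        q=np.array([(q[:,0]+.5-265)*8,(q[:,1]+.5-205)*7.5]).T
        r.append((q[q[:,1].argmin()].round(),q[q[:,1].argmax()].round()))
    print(ac,r)
E
```

```text
6 [(array([254., 157.]), array([247., 276.])), (array([412., 165.]), array([405., 284.])), (array([571., 173.]), array([564., 292.]))]
8 [(array([255., 154.]), array([248., 273.])), (array([413., 162.]), array([406., 281.])), (array([571., 170.]), array([565., 289.]))]
10 [(array([255., 151.]), array([249., 269.])), (array([413., 159.]), array([406., 277.])), (array([572., 166.]), array([565., 286.]))]
12 [(array([256., 147.]), array([249., 266.])), (array([414., 155.]), array([407., 274.])), (array([572., 163.]), array([565., 282.]))]
```

The side view puts the bar's top edge at crop (255,150), (413,156) and (572,166). That matches a model 10–10.5 mm from the line, the same as the top view, and the bar is parallel. It needs one last stroke of about 20.5 mm at the fingertips.

Call:
move_arm:
  commands: "0.5 -3.5 0 0 0 0 0;0.5 -3.5 0 0 0 0 0;0.5 -3.5 0 0 0 0 0;0.5 -3.5 0 0 0 0 0;0.5 -3.5 0 0 0 0 0;0.5 0 0 2.5 0 0 0;0.5 0 0 2.5 0 0 0;0.5 0 0 1.5 0 0 0;0.5 0 0 1 0 0 0;0.5 0 0 0.4 0 0 0;0.5 0 0 0 0 0 0;0.5 0 0 0 0 0 0"

```text
t: 11.93
eef_pos: [0.4988, 0.0524, 0.0606]
tool_rot: [0.0, 0.791, 0.612, 0.0]
contact_force: [0.7, 0.1, -0.1]
gripper_width: 0.503
```

```bash
python3 -c "
from h import *
st()"
```

```text
t 11.9333 n,d,z cm [17.64 46.96  6.06] F [ 0.7  0.1 -0.1]
```

Call:
move_arm:
  commands: "0.5 0.3 0 0.5 0 0 0;0.5 0 0 0.4 0 0 0;0.5 0 0 0.25 0 0 0;0.5 0 0 0 0 0 0;0.5 -0.3 0 0 0 0 0;0.5 -0.3 0 0 0 0 0;0.5 -0.3 0 0 0 0 0;0.5 -0.3 0 0 0 0 0;0.5 -0.3 0 0 0 0 0;0.5 -0.3 0 0 0 0 0;0.5 -0.25 0 0 0 0 0;0.5 0 0 0 0 0 0"

```text
t: 12.93
eef_pos: [0.4943, 0.0361, 0.0499]
tool_rot: [0.0, 0.791, 0.612, 0.0]
contact_force: [-5.2, 1.0, 17.0]
gripper_width: 0.501
```

Call:
move_arm:
  commands: "0.5 0 0 0 0 0 0;0.5 0 0 -1 0 0 0;0.5 0 0 -3 0 0 0;0.5 0 0 -4 0 0 0;0.5 0 0 -4 0 0 0;0 -4 0 0 0 0 0;0 -4 0 0 0 0 0;0 -4 0 0 0 0 0;0 -4 0 0 0 0 0;0 -4 0 0 0 0 0;0 -4 0 0 0 0 0;0 -4 0 0 0 0 0"

```text
t: 13.93
eef_pos: [0.4227, -0.2372, 0.1691]
tool_rot: [0.0, 0.791, 0.612, 0.0]
contact_force: [1.0, -0.1, 0.7]
gripper_width: -0.001
```

Call:
move_arm:
  commands: "0 -4 0 0 0 0 0;0 -4 0 0 0 0 0;0 0 0 0 0 0 0;0 0 0 0 0 0 0"

```text
t: 14.27
eef_pos: [0.4022, -0.3153, 0.1686]
tool_rot: [0.0, 0.793, 0.609, -0.0]
contact_force: [0.2, 0.5, -0.4]
gripper_width: -0.0
```

```bash
python3 - <<'E'
from h import *
st();c=shot("top","pics/t2.png");B=np.array([.4883,-.3927,.078]);print("button n,d",B@n,B@d)
cv2.imwrite("pics/c2.png",cv2.resize(c["img"][205:305,240:370,::-1],None,fx=6,fy=6,interpolation=2))
E
```

```text
t 14.2667 n,d,z cm [-20.39  46.87  16.86] F [ 0.2  0.5 -0.4]
button n,d -0.257082 0.5716348
```

View pics/c2.png

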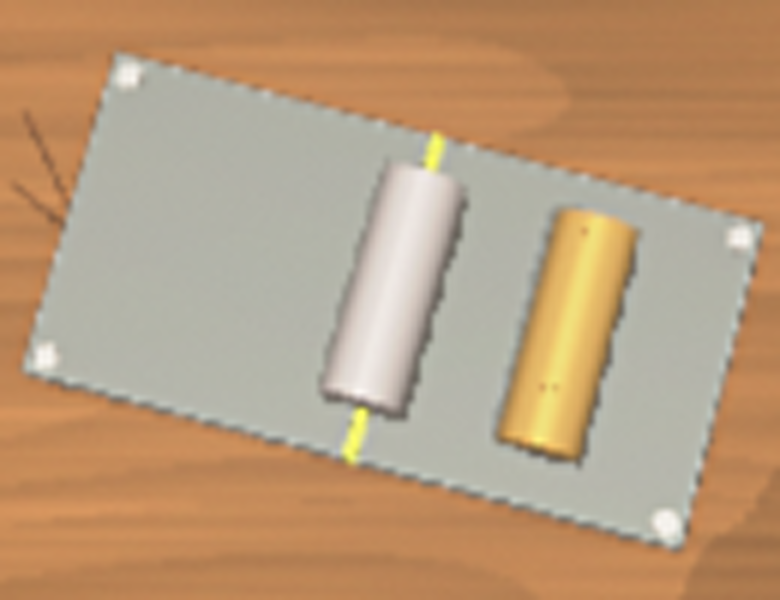

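The bar now lies on the line, with ends around (390,163)–(464,186) and (323,395)–(406,412). The line shows at both ends and the brass bar is unchanged. I'll put numbers on it.

```bash
python3 - <<'E'
from h import *
c=bot.read_camera("top")
f=lambda u,v:((u+.5)/6-.5+240,(v+.5)/6-.5+205)
E=[w(c,*f(*p),.032) for p in [(364,401),(427,174)]]
for P in E: print("end along,across mm",(P-L0)@d*1000,(P-L0)@n*1000)
# silhouette model for bar exactly on line, crop px
a=np.linspace(0,2*np.pi,181)
u=px(c,L0)-px(c,L0+n*.01);u/=np.linalg.norm(u)
for al in(-40,0,40):
    q=np.array([px(c,L0+d*al/1000+[0,0,.02]+.02*np.cos(t)*n+[0,0,.02*np.sin(t)]) for t in a])
    s=(q-px(c,L0))@u; print(al,[((q[k]-[240,205]+.5)*6-.5).round() for k in(s.argmin(),s.argmax())])
    # actual edges along this section
    g=cv2.cvtColor(np.ascontiguousarray(c["img"]),cv2.COLOR_RGB2HSV)
o=cv2.imread("pics/t0.png")[235:290,318:350].astype(int);nw=c["img"][235:290,318:350,::-1].astype(int);print("brass patch diff",abs(o-nw).mean())
E
```

```text
end along,across mm -52.9958424651945 -0.10101270815213893
end along,across mm 57.400247813605986 -1.0379636611449081
-40 [array([329., 363.]), array([413., 385.])]
0 [array([352., 280.]), array([435., 302.])]
40 [array([374., 198.]), array([457., 220.])]
brass patch diff 4.504545454545455
```

The bar is within 1 mm of the line across and 2 mm along. Next is the button.

Call:
move_arm:
  commands: "0 -1.8 3.5 0 0 0 0;0 -1.8 3.5 0 0 0 0;0 -1.7 3.3 0 0 0 0;0 0 0 3 0 0 0;0 0 0 3 0 0 0;0 0 0 1.5 0 0 0;0 0 0 0 0 0 0;0 0 0 0 0 0 0;0 0 0 0 0 0 0"

```text
t: 15.12
eef_pos: [0.4911, -0.3894, 0.095]
tool_rot: [0.001, 0.791, 0.612, 0.001]
contact_force: [-0.2, -0.4, 0.6]
gripper_width: 0.004
```

```bash
python3 - <<'E'
from h import *
st();c=bot.read_camera("side");a=c["img"][300:440,290:430,::-1]
cv2.imwrite("pics/s5.png",cv2.resize(a,None,fx=4,fy=4,interpolation=2))
E
```

```text
t 15.1167 n,d,z cm [-25.31  57.35   9.5 ] F [-0.2 -0.4  0.6]
```

View pics/s5.png

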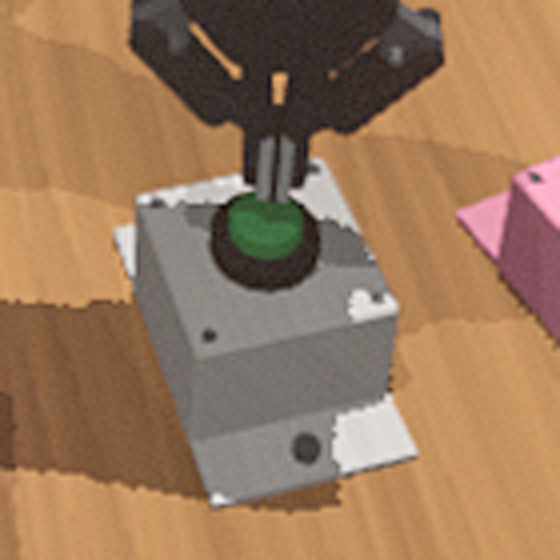

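The shut fingertips at crop (275,195) stand above the green button at (265,225) on the grey box. They need a 3–4 mm correction, then I press.

Call:
move_arm:
  commands: "0 -0.4 -0.1 0.8 0 0 0;0 0 0 0.6 0 0 0;0 0 0 0.3 0 0 0;0 0 0 0.2 0 0 0;0 0 0 0.2 0 0 0;0 0 0 0.15 0 0 0;0 0 0 0 0 0 0;0 0 0 0 0 0 0"

```text
t: 15.83
eef_pos: [0.488, -0.395, 0.0756]
tool_rot: [0.001, 0.792, 0.611, -0.001]
contact_force: [-10.9, 5.2, 34.4]
gripper_width: -0.004
```

The force is 34 N at z = 75.6 mm, but full travel should end at 72 mm. The fingers may be resting on the button's collar, so I'll look.

```bash
python3 - <<'E'
from h import *
st();o=bot.get_obs();print(o["torque"],o["tool_rot"])
c=bot.read_camera("side");a=c["img"][320:400,315:400,::-1]
print("proj B top",(px(c,[.4883,-.3927,.078])-[315,320])*7,"tcp",(px(c,o["eef_pos"])-[315,320])*7)
cv2.imwrite("pics/s6.png",cv2.resize(a,None,fx=7,fy=7,interpolation=2))
E
```

```text
t 15.8333 n,d,z cm [-25.94  57.2    7.56] F [-10.9   5.2  34.4]
[1.12163768 2.32219769 0.05321334] [ 1.43437103e-03  7.91505658e-01  6.11159719e-01 -7.31317871e-04]
proj B top [290.49209888 246.41976915] tcp [291.15781119 260.8267149 ]
```

View pics/s6.png

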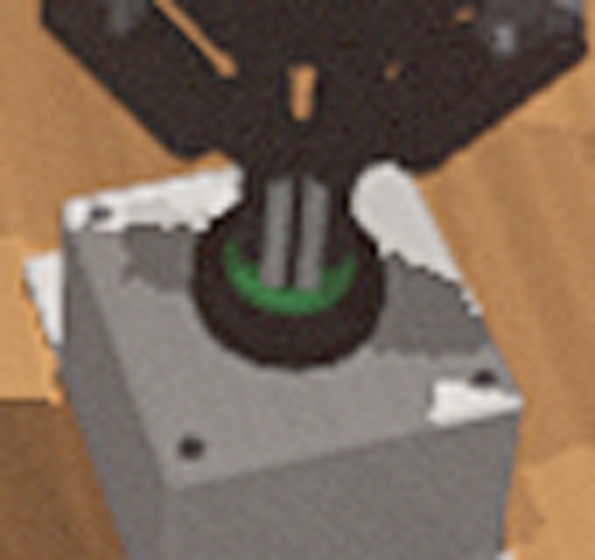

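The tips sit inside the green face, but a stiff stop at 75.6 mm doesn't fit the given heights. I'll back off and read force against height to see where the spring region lies.

Call:
move_arm:
  commands: "0 0 0 -0.3 0 0 0;0 0 0 0 0 0 0;0 0 0 0 0 0 0"

```text
t: 16.13
eef_pos: [0.4879, -0.3949, 0.076]
tool_rot: [0.001, 0.791, 0.611, -0.0]
contact_force: [-2.9, -0.6, 13.3]
gripper_width: 0.0
```

Call:
move_arm:
  commands: "0 0 0 -0.2 0 0 0;0 0 0 0 0 0 0;0 0 0 0 0 0 0"

```text
t: 16.38
eef_pos: [0.4879, -0.3949, 0.0768]
tool_rot: [0.001, 0.791, 0.611, -0.0]
contact_force: [-0.7, -2.3, 3.8]
gripper_width: -0.002
```

Call:
move_arm:
  commands: "0 0 0 -0.2 0 0 0;0 0 0 0 0 0 0;0 0 0 0 0 0 0"

```text
t: 16.63
eef_pos: [0.4878, -0.3941, 0.0782]
tool_rot: [0.0, 0.791, 0.612, 0.0]
contact_force: [0.5, -2.7, 2.7]
gripper_width: -0.002
```

Call:
move_arm:
  commands: "0 0 0 -0.2 0 0 0;0 0 0 0 0 0 0;0 0 0 0 0 0 0"

```text
t: 16.88
eef_pos: [0.4877, -0.3934, 0.0799]
tool_rot: [-0.0, 0.791, 0.612, 0.0]
contact_force: [0.5, -1.6, 2.2]
gripper_width: -0.001
```

A soft spring region of 2–4 N runs from about 77 to above 80 mm, with a stiff stop below it. That suggests the button did bottom out and the tip extends about 4 mm beyond the reading. I'll check where contact ends.

Call:
move_arm:
  commands: "0 0 0 -0.15 0 0 0;0 0 0 0 0 0 0;0 0 0 0 0 0 0"

```text
t: 17.13
eef_pos: [0.4876, -0.3933, 0.0813]
tool_rot: [-0.0, 0.791, 0.612, 0.0]
contact_force: [-0.9, -0.8, 1.8]
gripper_width: 0.003
```

Call:
move_arm:
  commands: "0 0 0 -0.15 0 0 0;0 0 0 0 0 0 0;0 0 0 0 0 0 0"

```text
t: 17.38
eef_pos: [0.4873, -0.3932, 0.0827]
tool_rot: [-0.001, 0.791, 0.612, -0.0]
contact_force: [-0.2, 0.1, -0.5]
gripper_width: 0.001
```

Call:
move_arm:
  commands: "0 0 0 -0.3 0 0 0;0 0 0 0 0 0 0;0 0 0 0 0 0 0"

```text
t: 17.63
eef_pos: [0.4877, -0.3937, 0.0862]
tool_rot: [0.0, 0.791, 0.612, 0.0]
contact_force: [0.2, 0.1, 0.8]
gripper_width: 0.002
```

Contact ends at about 82 mm and the stop is at about 76 mm, so the button went through its full 6 mm and sprang back. I'll lift clear and do a final check.

Call:
move_arm:
  commands: "0 0 0 -4 0 0 0;0 0 0 -4 0 0 0;0 0 0 -2 0 0 0;0 0 0 0 0 0 0;0 0 0 0 0 0 0;0 0 0 0 0 0 0"

```text
t: 18.13
eef_pos: [0.487, -0.3935, 0.1852]
tool_rot: [-0.001, 0.791, 0.612, -0.0]
contact_force: [-0.6, 0.3, -0.3]
gripper_width: 0.003
```

```bash
python3 - <<'E'
from h import *
st();c=shot("top","pics/t3.png")
o=cv2.imread("pics/t2.png").astype(int);m=c["img"][:,:,::-1].astype(int)
print("plate diff vs t2",abs(o-m)[215:290,250:345].mean())
E
```

```text
t 18.1333 n,d,z cm [-25.82  57.06  18.52] F [-0.6  0.3 -0.3]
plate diff vs t2 1.8316725146198831
```

View pics/t3.png

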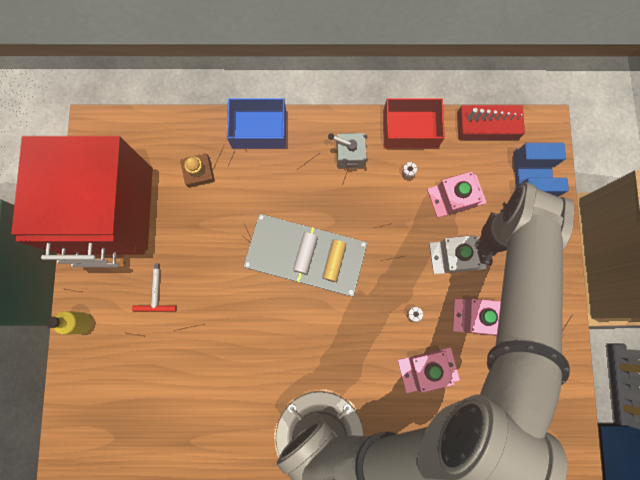

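The bar lies on the line at (306,252), the brass bar and bystanders look unmoved, and the gripper is clear of the button. I'm handing in.

```bash
python3 -c "
from station import bot
print(bot.hand_in())"
```

```text
the job is handed in; nothing more can be done
None
```

The job is handed in: the aluminium bar was rolled onto the yellow line in five light fingertip strokes, then the green button on the grey box was pressed once and released. It finished at about 18 s of the 64 s allowed.

- **Bar:** in the top view after the last stroke, its ends lay 0.1 and 1.0 mm off the line, and it was centred about 2 mm off along it. The plate looked the same after the button press.
- **Button:** the stiff stop came at a TCP reading of about 76 mm and contact ended at about 82 mm. That is the full 6 mm of travel, with about 4 N of spring force.
- **What disagreed:** both button heights read about 4 mm higher than the given 78 and 72 mm. I found no cause, so I judged the press by force against height rather than by the absolute reading. The peak force was about 34 N at the fingertips.
- **Everything else:** the brass bar and the other things on the bench look unmoved in the last picture, and the robot was touching nothing.

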